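# Lock a filter funnel on the vacuum manifold and tug-test it

## Robot

A 7-joint arm with a two-finger parallel gripper is mounted at the origin on the work surface. World frame = base frame: x ahead of the robot, y to its left, z up, the work surface at z = 0. Lengths are in m, angles in rad, forces in N, time in s.
With the tool pointing down it reaches from about 0.4 to 0.9 m from the base axis. Payload 5.5 kg.
Tool frame: the origin (TCP) lies midway between the tips of the shut fingers; the grasp point (between the pads) lies pinch_z behind it (pinch_z is the distance from the TCP to the grasp point, in m); z points along the fingers, y is the line along which they close (so a half turn about z gives the same grasp; the last joint's range is limited). The gripper opens to 85 mm and grips with 20 to 120 N. Pads are 22 mm wide; open, the fingers measure 114 mm over their backs; the gripper's body (76 mm by 85 mm) begins 54 mm behind the grasp point. The pads swing forward as they close: fully open they stand 13 mm farther back than shut.
Start: joints at [1.587, 0.501, -0.427, 1.55, 0.221, 1.138, -0.21], TCP at [0.159, -0.63, 0.211] pointing down, gripper open.
Joint ranges: [-2.88, 2.88], [-0.31, 2.03], [-1.54, 1.56], [0.2, 2.42], [-1.41, 4.55], [0.19, 2.02], [-2.57, 2.57]. Speed limits (rad/s): [2.57, 2.57, 3.14, 3.14, 3.14, 3.14, 3.14].

## Interface

Orientations are given as a 3x3 rotation matrix whose columns are the frame's x, y, z axes.
In Python, from cell import * gives the robot as it stands. The module is installed in compiled form; this text tells all that it offers.
- The arm moves only by the tool play_rows, never from a script. Its argument "increments" is a list of rows, each a list of 3 entries, a list of its own where there are three numbers: the shift along the tool's x, y, z in m, then the turn about the tool's z in rad, then the opening, from 0 (shut) to 1 (fully open). In form: [[[tx, ty, tz], turn, claw], ...]. A call has exactly 8 rows; each row shifts and turns the commanded pose from where the row before left it, along the tool's axes as they then stand; what a row does not reach is not made up. A row lasts 1/12 s, in which the tool goes at most 41.7 mm and 7.16 degrees, less where a joint would pass 70% of its speed; a pose out of reach is approached as far as the arm can. A call is refused whole if a number of a shift passes 0.0417 or a number of a turn 0.125, either way. A call with a gripper value outside its range is refused whole. The fingers move at their own pace and stop on an object; "force" is the grip in N (left out, the last holds). Time passes only in rows, so rows that do not move let the fingers close, or fill a call up. It gives the time, the measured TCP pose, the force, the opening and the grip force at its end, in the units of the state.
- read_state(): the state, without advancing time (a new reading comes with each control period).
- get_image(name): name is "scene" or "top"; returns the picture (400x640x3 uint8, red, green, blue); there is no depth.
- calibration(name): a dict with "fx", "fy", "cx", "cy" (pixels), "xyz" and "attitude" of the camera in the world. Camera axes: x right, y up, looking along -z (the intrinsics and any distortion apply to the point x, -y, -z); pixel columns grow to the right and rows downward; lengths in m; the calibration is good to about 2 mm. A picture is of the moment at which its call begins. calibration takes no time and is no camera call.
- sign_off(): hands the job in; it is judged then, once.
Trained networks look in the newest picture that a camera, given by its name, has taken for a name from the list of things; names that differ only in an ending like _2 or _b are one class to them, and where a whole thing is asked for, a point or a joint stands for the part that bears it (a point fixed in the world has none). Each returns a list of dicts, best first, with "confidence" (0 to 1); they miss things now and then, are a little off and sometimes report something else, mostly with a low value. They report only what shows in the picture. A call takes as long as a camera call.
- boxes_of(camera, query): "point" ([x, y, z] in m, in world coordinates, good to about 4 mm: the middle of the surface that is visible of it).
- masks_of(camera, query): "region" (400x640 bool, what is visible of it).
- pinpoint(camera, query): "point" ([x, y, z] in m, in world coordinates, good to about 4 mm: a listed point, or the origin of a listed thing).
The state is a dict: "time_s": time; "joint_positions": joint angles; "qd": joint speeds; "tau": joint torques, N m; "position": TCP position; "eef_rot": TCP orientation; "contact_force": force on the tool from outside, world axes, zero at the start; "ft_torque": the same for the moment, N m; "width": finger opening in m; "grasp_force": force on a finger pad.
Only numpy, scipy, OpenCV 4.12 (cv2) and the standard library are available. Lean on these libraries where they do the work, as an engineer would, in place of code of your own. Each camera call takes 0.05 s, during which the arm holds its last target. There are 200 camera calls.

## Task

Fit the loose steel filter funnel to the one empty holder of the vacuum filtration manifold: let its two ears down through the gaps, press it down against the sprung screen and turn it clockwise (seen from above) under the lips until it meets its stop, without forcing it. Then prove the lock: pull the funnel straight up with about 15 N for a good second. Let go, leaving the funnel locked and the other things on the bench where they are.

Things in the scene. Friction and masses are not known exactly. Their poses are not given: they have to be found in the camera images.
- funnel: The loose filter funnel, upright on the bench before the manifold: steel cylinder 40 mm in diameter from 12 mm up to its flush white lid at 82 mm (an 8 mm vent stub stands up to 90 mm), on a foot disc 45 mm across and 6 mm thick with two ears. About 140 g (110 to 185). Origin: centre of the foot's underside; z up, x through the ears. Alike after half a turn.
- funnel_ear (a point): Tip of the ear on the funnel's own +x, 30 mm from the axis, on the level of the foot's underside; the other ear lies opposite, on -x. Each ear sticks 7.5 mm out of the foot, is 16 mm wide and 5 mm thick.
- holder: The empty funnel holder: a steel cup 76 mm across, fixed on one of the three places, 140 mm apart, of the manifold, a steel tube 440 mm long that lies along the holder's y (the other two places carry locked funnels, 225 mm high). Origin: centre of the top face of its two lips, 144 mm above the bench, z up. When pulled, the holder does not give.
- lips: The holder's two lips, fixed to it, each 120 degrees long, 4 mm thick, from the rim in to 24.5 mm from the axis (the funnel's foot passes between them with 2 mm to spare all round, its ears only through the gaps). Origin and axes are the holder's: top face, z up. The locked funnel's ears bear on their undersides.
- holder_gap (a point): Centre of the gap between the lips on the holder's own +x, 30 mm from its axis; the other gap lies on -x; each is 60 degrees wide. The funnel's ears pass down when its x axis lies along the holder's x, either way round, within 10 degrees. Ears under the lips turn 75 degrees (1.31 rad) clockwise from the gaps to rigid stops; counterclockwise they are stopped at 12 degrees.
- holder_screen (a point): Top of the sprung filter screen (33 mm across), 7 mm below the holder's origin as it stands free. The funnel's foot stands on it with the ears still between the lips. It yields to 2.5 N, then 1 N per mm: 9 mm below the origin (4.5 N) the ears come free of the lips, at 12 mm (7.5 N) they meet the rigid floor. Let go, it lifts the ears to the lips: foot 9 mm below the origin.
- beaker: Bystander: glass beaker, 60 mm across, 85 mm high; origin under its centre.
- amber_bottle: Bystander: amber bottle, 58 mm across, 125 mm high; origin under its centre.
- reagent_jar: Bystander: white jar behind the manifold, 68 mm across, 75 mm high; origin under its centre.
- small_bottle: Bystander: small amber bottle behind the manifold, 44 mm across, 85 mm high; origin under its centre.
- petri_dish: Bystander: glass dish, 90 mm across, 16 mm high; origin under its centre.
- forceps: Bystander: steel forceps lying flat, 120 mm long along their x, 6 mm high; origin under their middle.
- wash_bottle: Bystander: white wash bottle, 74 mm across, 170 mm high with its bent spout (reaches 65 mm along x); origin under its centre.
- stopper: Bystander: rubber stopper, 34 mm across, 28 mm high; origin under its centre.

How it is judged:
By the outcome, as a careful person would: the job done as asked, in the order asked, and still so for the second after the job is handed in, with the robot touching nothing.
It also fails if it takes over 53 s, if anything falls off the work surface, if the arm or the gripper's body presses on something with over 40 N, if the wrist force passes 120 N, or if a joint passes its speed limit or range.

## Working session

There is one attempt and no reset: what is moved stays moved. The work goes in short steps, Python scripts to look and compute and a tool call to move; the robot and the scene stay as the last step left them, time stands still between calls to the robot, and variables do not carry over. Pictures are saved under pics/ and viewed, at most 10 in all, crops included, and the job is handed in when it is done.

Besides the shell and the picture viewer there is one more tool, called after "Emit:" as name(argument=value, ...) on one line, values as JSON. play_rows: Moves the arm, as the interface text tells. Its arguments: {"type":"object","properties":{"increments":{"type":"array","items":{"type":"array"}},"force":{"type":"number"}},"required":["increments"]}

```bash
mkdir -p pics
cat > h.py <<'E'
from cell import *
import numpy as np, cv2
def save(n,f,crop=None,s=1):
    im=get_image(n)
    if crop: a,b,c,d=crop; im=im[b:d,a:c]
    im=cv2.resize(im,None,fx=s,fy=s,interpolation=cv2.INTER_CUBIC)
    cv2.imwrite('pics/'+f,im[:,:,::-1])
def pix(n,p):
    c=calibration(n);R=np.array(c['attitude']);v=R.T@(np.array(p)-c['xyz']);
    return c['cx']+c['fx']*v[0]/-v[2], c['cy']+c['fy']*-v[1]/-v[2]
def ray(n,u,v,z):
    c=calibration(n);R=np.array(c['attitude']);d=R@np.array([(u-c['cx'])/c['fx'],-(v-c['cy'])/c['fy'],-1]);o=np.array(c['xyz'])
    return o+d*(z-o[2])/d[2]
E
python3 - <<'E'
from h import *
np.set_printoptions(precision=4,suppress=True)
save('scene','s0.png');save('top','t0.png')
for c in('scene','top'):
    print(c,calibration(c))
    for q in('funnel','funnel_ear','holder','holder_gap','holder_screen'):
        print(c,q,[(np.round(r['point'],4),round(r['confidence'],2)) for r in pinpoint(c,q)[:4]])
    for q in('beaker','amber_bottle','reagent_jar','small_bottle','petri_dish','forceps','wash_bottle','stopper'):
        print(c,q,[(np.round(r['point'],3),round(r['confidence'],2)) for r in pinpoint(c,q)[:1]])
print(read_state())
E
```

```text
scene {'fx': 396.50411129060586, 'fy': 396.50411129060586, 'cx': 317.41490518952605, 'cy': 198.27272275681491, 'xyz': array([1.2344, 0.3391, 0.7886]), 'attitude': array([[-0.4815, -0.6087,  0.6306],
       [ 0.8763, -0.3201,  0.3601],
       [-0.0173,  0.726 ,  0.6875]])}
scene funnel [(array([ 0.4515,  0.0374, -0.0013]), 0.59)]
scene funnel_ear [(array([ 0.4841,  0.0358, -0.0012]), 0.77), (array([ 0.8086,  0.1311, -0.0035]), 0.31)]
scene holder [(array([0.6292, 0.0309, 0.1475]), 0.81)]
scene holder_gap [(array([0.6618, 0.0331, 0.1416]), 0.58)]
scene holder_screen [(array([0.6279, 0.0304, 0.1368]), 0.62), (array([0.4559, 0.0338, 0.0011]), 0.48)]
scene beaker [(array([ 0.459,  0.207, -0.001]), 0.8)]
scene amber_bottle [(array([ 0.425,  0.362, -0.001]), 0.78)]
scene reagent_jar [(array([ 0.807,  0.131, -0.   ]), 0.75)]
scene small_bottle [(array([ 0.771, -0.117,  0.002]), 0.9)]
scene petri_dish [(array([ 0.422, -0.204, -0.004]), 0.58)]
scene forceps [(array([ 0.424, -0.204, -0.003]), 0.4)]
scene wash_bottle [(array([ 0.581, -0.391,  0.002]), 0.56)]
scene stopper [(array([0.516, 0.35 , 
[... 994 characters left out ...]
ottle [(array([ 0.58 , -0.395,  0.002]), 0.97)]
top stopper [(array([ 0.522,  0.345, -0.002]), 0.49)]
{'time_s': 1.4, 'joint_positions': array([ 1.5872,  0.5009, -0.427 ,  1.5505,  0.2208,  1.1383, -0.2103]), 'qd': array([-0.0006,  0.0004, -0.0011,  0.001 ,  0.0017, -0.0009,  0.0004]), 'tau': array([ -0.0001, -56.9371,  -5.8107, -28.1329,   0.0127,   0.0018,
         0.    ]), 'position': array([ 0.1588, -0.6303,  0.2107]), 'eef_rot': array([[ 0.9697,  0.2443,  0.    ],
       [ 0.2443, -0.9697,  0.0001],
       [ 0.    , -0.0001, -1.    ]]), 'contact_force': array([ 0.5127, -0.5262,  0.5801]), 'ft_torque': array([-0.0535, -0.0049,  0.028 ]), 'grasp_force': 0.0, 'width': 0.08552021641476645}
```

View pics/s0.png

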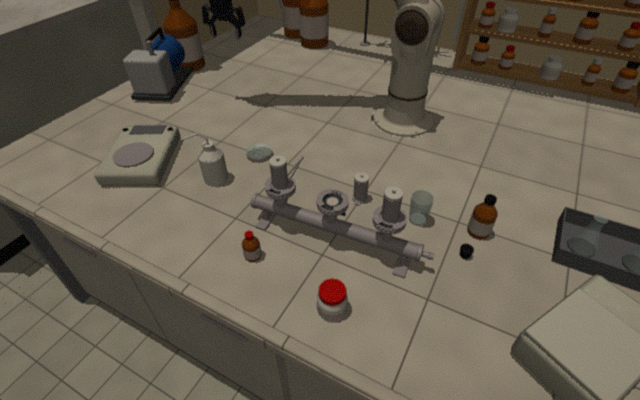

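View pics/t0.png

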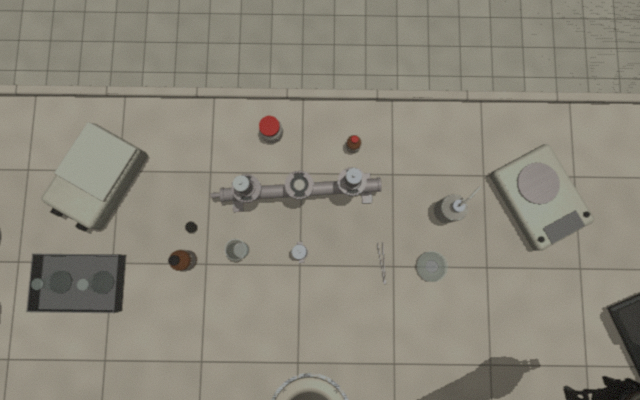

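The scene view shows the loose funnel at (361,188), the empty holder at (332,203), and the locked funnels at (279,172) and (392,205). In the top view the funnel is at (299,253) and the holder at (300,186). Next I'll measure the angles from close crops.

Run:
```python
from h import *
import cell
print([n for n in dir(cell) if not n.startswith('_')], getattr(cell,'pinch_z',None))
a=get_image('scene');b=get_image('top')
f=lambda im,x,y,w,h:cv2.resize(im[y:y+h,x:x+w],(400,300),interpolation=cv2.INTER_CUBIC)
m=np.vstack([np.hstack([f(a,341,165,40,45)[:, :],f(a,304,180,60,45)]),np.hstack([f(b,279,233,40,30),f(b,270,166,60,45)])])
cv2.imwrite('pics/c1.png',m[:,:,::-1])
P=[];
for c in('scene','top'):
    for q in('funnel','holder'):
        print(c,q,[(np.round(r['point'],4),round(r['confidence'],2)) for r in boxes_of(c,q)[:4]])
    e=np.array([pinpoint(c,'funnel_ear')[0]['point'] for i in range(6)]);f0=np.array([pinpoint(c,'funnel')[0]['point'] for i in range(6)])
    g=np.array([pinpoint(c,'holder_gap')[0]['point'] for i in range(6)]);h=np.array([pinpoint(c,'holder')[0]['point'] for i in range(6)])
    for x in(e,f0,g,h): print(x.round(4).mean(0),x.std(0).round(4))
for q in('funnel','holder','holder_gap','funnel_ear'):pass
print(pix('top',[.4535,.037,.082]),pix('top',[.629,.032,.144]))
```

```text
['IKError', 'boxes_of', 'calibration', 'get_image', 'masks_of', 'pinch_z', 'pinpoint', 'read_state', 'sign_off'] 0.0187
scene funnel [(array([0.4697, 0.0408, 0.0513]), 0.78)]
scene holder [(array([0.6355, 0.0346, 0.1372]), 0.73)]
[ 0.4864  0.0376 -0.0017] [0. 0. 0.]
[ 0.454   0.0367 -0.0039] [0. 0. 0.]
[0.66   0.0329 0.1461] [0. 0. 0.]
[0.6301 0.0314 0.1459] [0. 0. 0.]
top funnel [(array([0.6331, 0.0336, 0.1396]), 0.64), (array([0.4504, 0.0307, 0.0849]), 0.52)]
top holder []Traceback (most recent call last):
  File "<stdin>", line 12, in <module>
IndexError: list index out of range
```

View pics/c1.png

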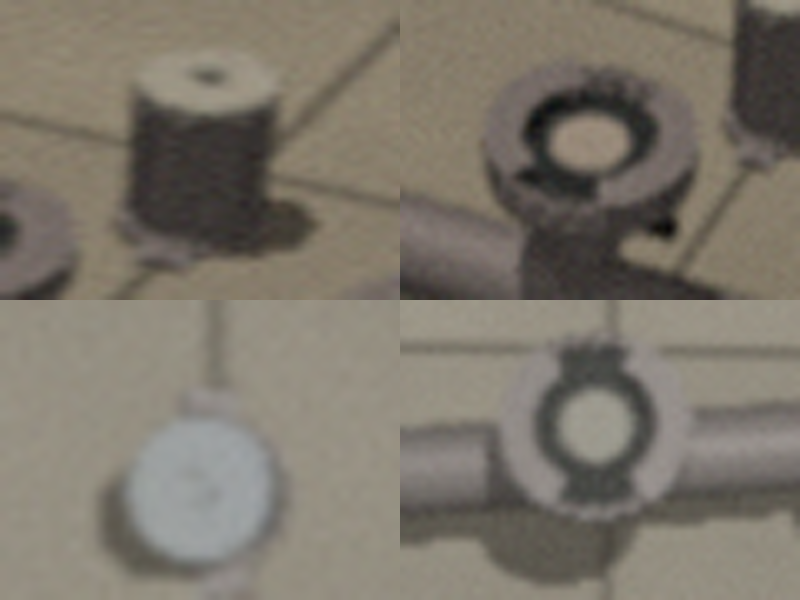

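The crops show the funnel's ears at (207,398) and (232,582), so they're turned about 8° counterclockwise from world x. The holder's gaps are at (592,362) and (597,487), and with the tube slope that puts its yaw at about 3–4°. Now I'll get the centres from rays and refine the tube yaw.

Run:
```python
from h import *
np.set_printoptions(precision=4,suppress=True)
print('lid',ray('top',279+19.9,233+19.0,.082),'ears',ray('top',279+20.7,233+9.8,.005),ray('top',279+23.2,233+28.2,.005))
print('holder',ray('top',270+(597-400)/6.667,166+125/6.667,.144))
print('screen',ray('top',270+(596-400)/6.667,166+126/6.667,.137))
# scene: lid centre crop(208,82) scale 10 x 6.67
print('lid s',ray('scene',341+20.7,165+85/6.667,.082),'hold s',ray('scene',304+(590-400)/6.667,180+140/6.667,.14), 'screen s',ray('scene',304+(590-400)/6.667,180+141/6.667,.137))
for p in ((242,184),(352,176)): print(ray('top',*p,.217))
im=get_image('top')
# locked lids: bright blobs
g=im.min(2)
for (x,y) in((242,184),(352,176),(299,252),(299,185)):
    w=g[y-9:y+10,x-9:x+10];t=w.max()-25
    yy,xx=np.nonzero(w>t);print((x,y),w.max(),len(xx),xx.mean()+x-9,yy.mean()+y-9)
for q in('funnel','holder'):
    for r in masks_of('top',q)[:3]:
        m=r['region'];yy,xx=np.nonzero(m);print(q,round(r['confidence'],2),m.sum(),xx.mean(),yy.mean())
```

```text
lid [0.4513 0.0325 0.082 ] ears [0.4789 0.0352 0.005 ] [0.4259 0.0269 0.005 ]
holder [0.6266 0.0309 0.144 ]
screen [0.6274 0.0317 0.137 ]
lid s [0.4583 0.0369 0.082 ] hold s [0.631  0.0354 0.14  ] screen s [0.6287 0.0342 0.137 ]
[0.6143 0.1683 0.217 ]
[ 0.638  -0.1027  0.217 ]
(242, 184) 160 193 240.05699481865284 182.39896373056996
(352, 176) 160 209 353.2822966507177 174.5358851674641
(299, 252) 160 166 298.6927710843373 251.33734939759034
(299, 185) 145 143 299.23776223776224 185.0979020979021
funnel 0.76 223 300.27354260089686 251.4170403587444
holder 0.82 645 299.3891472868217 184.30542635658915
holder 0.25 752 432.18617021276594 266.16223404255317
```

Emit:
play_rows(increments=[[[0.03,-0.021,-0.003],0,1],[[0.03,-0.021,-0.003],0,1],[[0.03,-0.021,-0.003],0,1],[[0.03,-0.021,-0.003],0,1],[[0.03,-0.021,-0.003],0,1],[[0.03,-0.021,-0.003],0,1],[[0.03,-0.021,-0.003],0,1],[[0.03,-0.021,-0.003],0,1]], force=40)

```text
time_s: 4.07
position: [0.3515, -0.4074, 0.2352]
eef_rot: [[0.97, 0.244, 0.0], [0.244, -0.97, -0.001], [0.0, 0.001, -1.0]]
contact_force: [0.1, -0.3, 1.1]
width: 0.0852
grasp_force: 0.0
```

```bash
python3 -c "
from cell import *
s=read_state();print(s['joint_positions'].round(3),s['position'],s['eef_rot'].round(3),s['qd'].round(2))"
```

```text
[ 1.278  0.289 -0.562  1.803  0.172  1.097 -0.668] [ 0.35145498 -0.40735778  0.23515647] [[ 0.97   0.244  0.   ]
 [ 0.244 -0.97  -0.001]
 [ 0.     0.001 -1.   ]] [-0.57 -0.15 -0.24  0.13 -0.02  0.03 -0.79]
```

Emit:
play_rows(increments=[[[0.0129,-0.0252,0],0,1],[[0.0129,-0.0252,0],0,1],[[0.0129,-0.0252,0],0,1],[[0.0129,-0.0252,0],0,1],[[0.0129,-0.0252,0],0,1],[[0.0129,-0.0252,0],0,1],[[0.0129,-0.0252,0],0,1],[[0.0129,-0.0252,0],0,1]])

```text
time_s: 4.73
position: [0.4015, -0.1867, 0.235]
eef_rot: [[0.97, 0.244, 0.0], [0.244, -0.97, -0.001], [0.0, 0.001, -1.0]]
contact_force: [0.3, -0.1, 0.4]
width: 0.0853
grasp_force: 0.0
```

Emit:
play_rows(increments=[[[0.0129,-0.0252,0],0,1],[[0.0129,-0.0252,0],0,1],[[0.0129,-0.0252,0],0,1],[[0.0129,-0.0252,0],0,1],[[0.0129,-0.0252,0],0,1],[[0.0129,-0.0252,0],0,1],[[0.0129,-0.0252,0],0,1],[[0.0129,-0.0252,0],0,1]])

```text
time_s: 5.4
position: [0.4524, 0.0339, 0.2351]
eef_rot: [[0.97, 0.244, 0.001], [0.244, -0.97, -0.001], [0.001, 0.001, -1.0]]
contact_force: [0.7, -0.1, -0.2]
width: 0.0853
grasp_force: 0.0
```

```bash
python3 -c "
from cell import *
s=read_state();print(s['joint_positions'].round(3),s['position'],s['eef_rot'].round(3),s['contact_force'])"
```

```text
[ 0.709  0.166 -0.917  1.982  0.152  1.062 -1.599] [0.45236243 0.03393352 0.23505008] [[ 0.97   0.244  0.001]
 [ 0.244 -0.97  -0.001]
 [ 0.001  0.001 -1.   ]] [ 0.7462953  -0.10269731 -0.19965087]
```

Emit:
play_rows(increments=[[[0,0,0.03],0,1],[[0,0,0.03],0,1],[[0,0,0.03],0,1],[[0,0,0.03],0,1],[[0,0,0.03],0,1],[[0,0,0.025],0,1],[[0,0,0.016],0,1],[[0,0,0.008],0,1]])

```text
time_s: 6.07
position: [0.4506, 0.0327, 0.0337]
eef_rot: [[0.97, 0.245, -0.003], [0.245, -0.97, 0.0], [-0.003, -0.001, -1.0]]
contact_force: [-0.4, -0.7, 0.4]
width: 0.0857
grasp_force: 0.0
```

Emit:
play_rows(increments=[[[0,0,0],0,0.6],[[0,0,0],0,0.55],[[0,0,0],0,0.52],[[0,0,0],0,0.5],[[0,0,0],0,0.48],[[0,0,0],0,0.46],[[0,0,0],0,0.45],[[0,0,0],0,0.44]], force=20)

```text
time_s: 6.73
position: [0.4533, 0.033, 0.0368]
eef_rot: [[0.97, 0.245, 0.002], [0.245, -0.97, -0.0], [0.002, 0.001, -1.0]]
contact_force: [-0.7, 2.3, 7.3]
width: 0.0393
grasp_force: 19.3
```

Emit:
play_rows(increments=[[[0,0,0],0,0.9],[[0,0,0],0,0.9],[[0,0,0],0,0.9],[[0,0,0],-0.12,0.9],[[0,0,0],-0.12,0.9],[[0,0,0],-0.12,0.9],[[0,0,0],-0.12,0.9],[[0,0,0],-0.12,0.9]])

```text
time_s: 7.4
position: [0.452, 0.0324, 0.0356]
eef_rot: [[0.658, 0.753, -0.0], [0.753, -0.658, -0.0], [-0.0, -0.0, -1.0]]
contact_force: [-0.6, -0.3, 0.3]
width: 0.0769
grasp_force: 0.0
```

Emit:
play_rows(increments=[[[0,0,0],-0.12,0.9],[[0,0,0],-0.12,0.9],[[0,0,0],-0.12,0.9],[[0,0,0],-0.12,0.9],[[0,0,0],-0.12,0.9],[[0,0,0],-0.12,0.9],[[0,0,0],-0.12,0.9],[[0,0,0],-0.12,0.9]])

```text
time_s: 8.07
position: [0.452, 0.0323, 0.0356]
eef_rot: [[-0.239, 0.971, -0.0], [0.971, 0.239, -0.0], [-0.0, -0.0, -1.0]]
contact_force: [-0.0, -0.0, -0.2]
width: 0.0769
grasp_force: 0.0
```

Emit:
play_rows(increments=[[[0,0,0],0,0.9],[[0,0,0],0,0.6],[[0,0,0],0,0.52],[[0,0,0],0,0.5],[[0,0,0],0,0.47],[[0,0,0],0,0.45],[[0,0,0],0,0.43],[[0,0,0],0,0.4]], force=20)

```text
time_s: 8.73
position: [0.4526, 0.0328, 0.036]
eef_rot: [[-0.234, 0.972, 0.001], [0.972, 0.234, -0.0], [-0.0, 0.001, -1.0]]
contact_force: [0.8, -0.5, 0.5]
width: 0.0397
grasp_force: 20.1
```

Run:
```python
from h import *
s=read_state();print(s['joint_positions'].round(3),s['position'],s['eef_rot'].round(3),s['contact_force'],s['width'],s['grasp_force'])
b=get_image('top');a=get_image('scene')
f=lambda im,x,y,w,h:cv2.resize(im[y:y+h,x:x+w],(400,300),interpolation=cv2.INTER_CUBIC)
cv2.imwrite('pics/c2.png',np.hstack([f(a,341,165,60,45),f(b,269,225,60,45)])[:,:,::-1])
print([(np.round(r['point'],4),round(r['confidence'],2)) for r in pinpoint('scene','funnel_ear')])
```

```text
[ 0.725  0.672 -1.058  2.142  0.834  0.822 -0.629] [0.45263945 0.03276091 0.03595643] [[-0.234  0.972  0.001]
 [ 0.972  0.234 -0.   ]
 [-0.     0.001 -1.   ]] [ 0.82043525 -0.45939993  0.51235492] 0.03971284745840183 20.11573165655136
[(array([ 0.4853,  0.0374, -0.0025]), 0.74)]
```

View pics/c2.png

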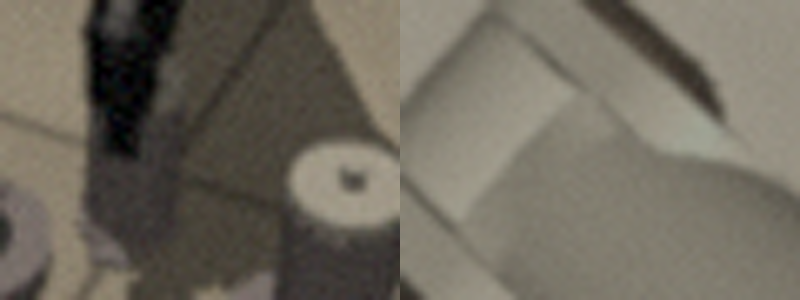

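The left half shows the fingers closed round the funnel, with one ear still at (105,240). The grip is good: width 39.7 mm at 20 N. I'll tighten it, lift, and turn by the small alignment angle.

Emit:
play_rows(increments=[[[0,0,0],0,0.3],[[0,0,0],0,0.3],[[0,0,-0.01],0,0.3],[[0,0,-0.03],0,0.3],[[0,0,-0.04],0.035,0.3],[[0,0,-0.04],0.035,0.3],[[0,0,-0.035],0,0.3],[[0,0,-0.015],0,0.3]], force=50)

```text
time_s: 9.55
position: [0.4529, 0.0337, 0.2095]
eef_rot: [[-0.166, 0.986, 0.003], [0.986, 0.166, -0.0], [-0.001, 0.003, -1.0]]
contact_force: [1.3, 0.3, -1.3]
width: 0.0389
grasp_force: 50.9
```

Emit:
play_rows(increments=[[[-0.003,0.015,0],0,0.3],[[-0.005,0.025,0],0,0.3],[[-0.006,0.03,0],0,0.3],[[-0.006,0.03,0],0,0.3],[[-0.006,0.03,0],0,0.3],[[-0.004,0.022,0],0,0.3],[[-0.002,0.015,0],0,0.3],[[0,0.006,0],0,0.3]])

```text
time_s: 10.22
position: [0.6289, 0.0295, 0.205]
eef_rot: [[-0.164, 0.986, -0.002], [0.986, 0.164, 0.001], [0.001, -0.001, -1.0]]
contact_force: [-0.9, -0.9, -1.4]
width: 0.0387
grasp_force: 50.9
```

Run:
```python
from h import *
s=read_state();print(s['joint_positions'].round(3),s['position'],s['eef_rot'].round(3),s['contact_force'],s['ft_torque'],s['width'],s['grasp_force'])
b=get_image('top');a=get_image('scene')
f=lambda im,x,y,w,h:cv2.resize(im[y:y+h,x:x+w],(400,500),interpolation=cv2.INTER_CUBIC)
cv2.imwrite('pics/c3.png',np.hstack([f(a,300,155,60,75),f(b,270,150,60,75)])[:,:,::-1])
for q in('funnel','funnel_ear','holder','holder_gap'):print(q,[(np.round(r['point'],4),round(r['confidence'],2)) for r in pinpoint('scene',q)])
```

```text
[ 0.653  0.707 -1.129  1.595  0.66   1.271 -0.422] [0.62887365 0.02945666 0.20495317] [[-0.164  0.986 -0.002]
 [ 0.986  0.164  0.001]
 [ 0.001 -0.001 -1.   ]] [-0.87149455 -0.91474367 -1.37366569] [0.01116592 0.04333634 0.03207829] 0.038747969529845105 50.90978980064392
funnel [(array([0.6301, 0.0329, 0.1676]), 0.74), (array([0.6288, 0.0314, 0.144 ]), 0.47)]
funnel_ear [(array([0.6611, 0.0334, 0.1704]), 0.92), (array([ 0.4141, -0.3496, -0.0008]), 0.53)]
holder [(array([0.6317, 0.0299, 0.145 ]), 0.62), (array([ 0.8071,  0.1309, -0.0039]), 0.39)]
holder_gap [(array([0.6607, 0.032 , 0.1421]), 0.81), (array([ 0.8079,  0.1288, -0.004 ]), 0.69)]
```

View pics/c3.png

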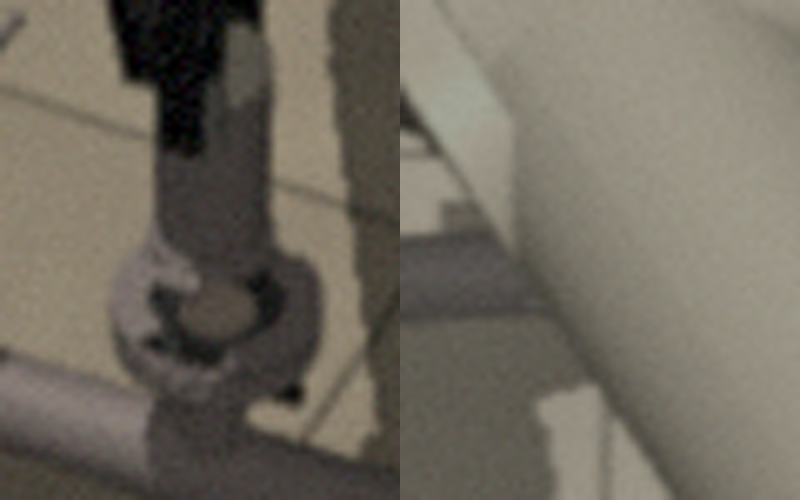

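The left half shows the funnel held right over the holder, with its ear above the near gap. I'll shift 3 mm in y and lower to just above the lips.

Emit:
play_rows(increments=[[[0.0015,0,0.004],0,0.3],[[0.0015,0,0.005],0,0.3],[[0,0,0.005],0,0.3],[[0,0,0.004],0,0.3],[[0,0,0.002],0,0.3],[[0,0,0],0,0.3],[[0,0,0],0,0.3],[[0,0,0],0,0.3]])

```text
time_s: 11.18
position: [0.6277, 0.0328, 0.1858]
eef_rot: [[-0.165, 0.986, 0.0], [0.986, 0.165, 0.0], [0.0, 0.0, -1.0]]
contact_force: [0.1, 0.5, -0.4]
width: 0.0387
grasp_force: 50.9
```

Emit:
play_rows(increments=[[[0,0,0.001],0,0.3],[[0,0,0.001],0,0.3],[[0,0,0.001],0,0.3],[[0,0,0.001],0,0.3],[[0,0,0.001],0,0.3],[[0,0,0.001],0,0.3],[[0,0,0],0,0.3],[[0,0,0],0,0.3]])

```text
time_s: 11.85
position: [0.6275, 0.0326, 0.1797]
eef_rot: [[-0.165, 0.986, -0.0], [0.986, 0.165, -0.0], [-0.0, -0.0, -1.0]]
contact_force: [-0.3, 0.1, -1.6]
width: 0.0388
grasp_force: 50.9
```

Emit:
play_rows(increments=[[[0,0.001,0],0,0.3],[[0,0,0.001],0,0.3],[[0,0,0.001],0,0.3],[[0,0,0.001],0,0.3],[[0,0,0.001],0,0.3],[[0,0,0],0,0.3],[[0,0,0],0,0.3],[[0,0,0],0,0.3]])

```text
time_s: 12.52
position: [0.6286, 0.0329, 0.1757]
eef_rot: [[-0.165, 0.986, 0.0], [0.986, 0.165, 0.0], [0.0, 0.0, -1.0]]
contact_force: [0.2, -0.2, -1.9]
width: 0.0385
grasp_force: 50.9
```

It's through the gaps without contact. Next I'll press onto the screen.

Emit:
play_rows(increments=[[[0,0,0.001],0,0.3],[[0,0,0.001],0,0.3],[[0,0,0.001],0,0.3],[[0,0,0.001],0,0.3],[[0,0,0],0,0.3],[[0,0,0],0,0.3],[[0,0,0],0,0.3],[[0,0,0],0,0.3]])

```text
time_s: 13.18
position: [0.6286, 0.0328, 0.172]
eef_rot: [[-0.165, 0.986, 0.0], [0.986, 0.165, -0.0], [-0.0, 0.0, -1.0]]
contact_force: [-2.3, 0.5, 2.2]
width: 0.0383
grasp_force: 51.1
```

Emit:
play_rows(increments=[[[0,0,0.001],0,0.3],[[0,0,0.001],0,0.3],[[0,0,0],0,0.3],[[0,0,0],0,0.3],[[0,0,0],0,0.3],[[0,0,0],0,0.3],[[0,0,0],0,0.3],[[0,0,0],0,0.3]])

```text
time_s: 13.85
position: [0.6286, 0.0329, 0.1698]
eef_rot: [[-0.165, 0.986, 0.0], [0.986, 0.165, 0.0], [0.0, 0.0, -1.0]]
contact_force: [-0.8, -0.3, 5.4]
width: 0.0386
grasp_force: 51.4
```

```bash
python3 -c "
from cell import *
s=read_state();print(s['joint_positions'].round(3),s['position'],s['contact_force'],s['ft_torque'])"
```

```text
[ 0.634  0.739 -1.101  1.63   0.695  1.215 -0.452] [0.62862272 0.03285674 0.16980938] [-0.83121639 -0.31574566  5.42197395] [0.01834979 0.36225518 0.00998084]
```

Emit:
play_rows(increments=[[[0,0,0],0.03,0.3],[[0,0,0],0.06,0.3],[[0,0,0],0.07,0.3],[[0,0,0],0.07,0.3],[[0,0,0],0.07,0.3],[[0,0,0],0.06,0.3],[[0,0,0],0.04,0.3],[[0,0,0],0,0.3]])

```text
time_s: 14.52
position: [0.6287, 0.0324, 0.1699]
eef_rot: [[0.233, 0.972, 0.0], [0.972, -0.233, -0.001], [-0.001, 0.001, -1.0]]
contact_force: [-1.2, -1.0, 3.3]
width: 0.0388
grasp_force: 51.4
```

```bash
cat > st.py <<'E'
from cell import *
import numpy as np
s=read_state();R=s['eef_rot'];print(s['joint_positions'].round(3),s['position'].round(4),s['contact_force'].round(2),s['ft_torque'].round(3),'yaw',np.degrees(np.arctan2(R[1,0],R[0,0])).round(2))
E
python3 st.py
```

```text
[ 0.594  0.693 -1.018  1.631  0.63   1.179 -0.807] [0.6287 0.0324 0.1699] [-1.16 -1.    3.32] [-0.219  0.312 -0.01 ] yaw 76.5
```

Emit:
play_rows(increments=[[[0,0,0],0.03,0.3],[[0,0,0],0.07,0.3],[[0,0,0],0.07,0.3],[[0,0,0],0.07,0.3],[[0,0,0],0.07,0.3],[[0,0,0],0.06,0.3],[[0,0,0],0.03,0.3],[[0,0,0],0,0.3]])

```text
time_s: 15.18
position: [0.6284, 0.0327, 0.1698]
eef_rot: [[0.592, 0.806, -0.0], [0.806, -0.592, -0.0], [-0.0, 0.0, -1.0]]
contact_force: [-1.1, -0.9, 3.5]
width: 0.0384
grasp_force: 51.5
```

Emit:
play_rows(increments=[[[0,0,0],0.04,0.3],[[0,0,0],0.06,0.3],[[0,0,0],0.06,0.3],[[0,0,0],0.06,0.3],[[0,0,0],0.05,0.3],[[0,0,0],0.04,0.3],[[0,0,0],0.03,0.3],[[0,0,0],0.01,0.3]])

```text
time_s: 15.85
position: [0.6284, 0.033, 0.1697]
eef_rot: [[0.832, 0.554, -0.0], [0.554, -0.832, 0.0], [-0.0, -0.0, -1.0]]
contact_force: [-1.6, -0.6, 3.1]
width: 0.0383
grasp_force: 51.5
```

```bash
python3 st.py
```

```text
[ 0.504  0.621 -0.857  1.635  0.509  1.124 -1.469] [0.6284 0.033  0.1697] [-1.62 -0.57  3.1 ] [-0.035  0.534  0.012] yaw 33.68
```

Emit:
play_rows(increments=[[[0,0,0],0.02,0.3],[[0,0,0],0.02,0.3],[[0,0,0],0.02,0.3],[[0,0,0],0.02,0.3],[[0,0,0],0.01,0.3],[[0,0,0],0,0.3],[[0,0,0],0,0.3],[[0,0,0],0,0.3]])

```text
time_s: 16.52
position: [0.6285, 0.033, 0.1697]
eef_rot: [[0.879, 0.477, -0.0], [0.477, -0.879, 0.0], [0.0, -0.0, -1.0]]
contact_force: [-1.7, 1.1, 4.9]
width: 0.039
grasp_force: 51.5
```

```bash
python3 st.py
```

```text
[ 0.492  0.613 -0.837  1.635  0.495  1.119 -1.55 ] [0.6285 0.033  0.1697] [-1.73  1.09  4.86] [0.238 0.548 0.052] yaw 28.49
```

Emit:
play_rows(increments=[[[0,0,0],0.01,0.3],[[0,0,0],0.01,0.3],[[0,0,0],0.01,0.3],[[0,0,0],0.01,0.3],[[0,0,0],0.01,0.3],[[0,0,0],0,0.3],[[0,0,0],0,0.3],[[0,0,0],0,0.3]])

```text
time_s: 17.18
position: [0.6283, 0.0331, 0.1697]
eef_rot: [[0.901, 0.433, -0.0], [0.433, -0.901, 0.0], [-0.0, -0.0, -1.0]]
contact_force: [-4.1, 1.7, 4.2]
width: 0.0383
grasp_force: 51.5
```

```bash
python3 st.py
```

```text
[ 0.485  0.609 -0.826  1.635  0.487  1.116 -1.594] [0.6283 0.0331 0.1697] [-4.05  1.74  4.2 ] [0.379 1.042 0.483] yaw 25.64
```

The moment about z has risen to 0.48 N·m, so it's reaching the stop. One more small step will confirm.

Emit:
play_rows(increments=[[[0,0,0],0.01,0.3],[[0,0,0],0,0.3],[[0,0,0],0,0.3],[[0,0,0],0,0.3],[[0,0,0],0,0.3],[[0,0,0],0,0.3],[[0,0,0],0,0.3],[[0,0,0],0,0.3]])

```text
time_s: 17.85
position: [0.6283, 0.0331, 0.1697]
eef_rot: [[0.906, 0.424, -0.0], [0.424, -0.906, 0.0], [-0.0, -0.0, -1.0]]
contact_force: [-4.7, 1.1, 5.0]
width: 0.0386
grasp_force: 51.5
```

```bash
python3 st.py
```

```text
[ 0.484  0.608 -0.824  1.635  0.485  1.115 -1.603] [0.6283 0.0331 0.1697] [-4.65  1.06  4.96] [0.44  1.058 0.928] yaw 25.07
```

The stop is confirmed: the moment climbs 0.45 N·m for 0.01 rad. I'll ease off slightly and start the pull.

Emit:
play_rows(increments=[[[0,0,0],-0.012,0.3],[[0,0,-0.0005],0,0.3],[[0,0,-0.0005],0,0.3],[[0,0,-0.0003],0,0.3],[[0,0,0],0,0.3],[[0,0,0],0,0.3],[[0,0,0],0,0.3],[[0,0,0],0,0.3]])

```text
time_s: 18.52
position: [0.6279, 0.0328, 0.17]
eef_rot: [[0.901, 0.434, -0.002], [0.434, -0.901, 0.0], [-0.001, -0.001, -1.0]]
contact_force: [-1.7, 3.0, -7.9]
width: 0.0387
grasp_force: 51.0
```

```bash
python3 st.py
```

```text
[ 0.486  0.609 -0.827  1.635  0.486  1.118 -1.592] [0.6279 0.0328 0.17  ] [-1.72  3.04 -7.92] [0.764 0.604 0.5  ] yaw 25.72
```

Emit:
play_rows(increments=[[[0,0,-0.0003],0,0.3],[[0,0,-0.0002],0,0.3],[[0,0,0],0,0.3],[[0,0,0],0,0.3],[[0,0,0],0,0.3],[[0,0,0],0,0.3],[[0,0,0],0,0.3],[[0,0,0],0,0.3]])

```text
time_s: 19.18
position: [0.628, 0.0327, 0.1709]
eef_rot: [[0.901, 0.434, -0.001], [0.434, -0.901, -0.0], [-0.001, -0.001, -1.0]]
contact_force: [-3.1, 3.5, -13.3]
width: 0.0384
grasp_force: 51.7
```

Emit:
play_rows(increments=[[[0,0,-0.0002],0,0.3],[[0,0,0],0,0.3],[[0,0,0],0,0.3],[[0,0,0],0,0.3],[[0,0,0],0,0.3],[[0,0,0],0,0.3],[[0,0,0],0,0.3],[[0,0,0],0,0.3]])

```text
time_s: 19.85
position: [0.6279, 0.0327, 0.1711]
eef_rot: [[0.901, 0.434, -0.001], [0.434, -0.901, -0.0], [-0.001, -0.0, -1.0]]
contact_force: [-3.9, 2.4, -21.2]
width: 0.0385
grasp_force: 52.5
```

Emit:
play_rows(increments=[[[0,0,0],0,0.3],[[0,0,0],0,0.3],[[0,0,0],0,0.3],[[0,0,0],0,0.3],[[0,0,0],0,0.3],[[0,0,0],0,0.3],[[0,0,0],0,0.3],[[0,0,0],0,0.3]])

```text
time_s: 20.52
position: [0.628, 0.0326, 0.1711]
eef_rot: [[0.901, 0.434, -0.001], [0.434, -0.901, -0.0], [-0.001, -0.0, -1.0]]
contact_force: [-3.5, 2.4, -25.7]
width: 0.0383
grasp_force: 53.0
```

```bash
for i in 1 ; do python3 st.py; done
```

```text
[ 0.487  0.608 -0.827  1.634  0.486  1.119 -1.591] [0.628  0.0326 0.1711] [ -3.46   2.41 -25.7 ] [1.188 1.027 0.528] yaw 25.71
```

The force creeps up while the command is held, so I'll ease down to about 15 N.

Emit:
play_rows(increments=[[[0,0,0.0008],0,0.3],[[0,0,0],0,0.3],[[0,0,0],0,0.3],[[0,0,0],0,0.3],[[0,0,0],0,0.3],[[0,0,0],0,0.3],[[0,0,0],0,0.3],[[0,0,0],0,0.3]])

```text
time_s: 21.18
position: [0.6282, 0.0327, 0.1711]
eef_rot: [[0.901, 0.434, -0.001], [0.434, -0.901, -0.0], [-0.001, 0.0, -1.0]]
contact_force: [-5.3, 2.8, -21.8]
width: 0.0386
grasp_force: 53.5
```

Emit:
play_rows(increments=[[[0,0,0.0005],0,0.3],[[0,0,0],0,0.3],[[0,0,0],0,0.3],[[0,0,0],0,0.3],[[0,0,0],0,0.3],[[0,0,-0.0003],0,0.3],[[0,0,0],0,0.3],[[0,0,0],0,0.3]])

```text
time_s: 21.85
position: [0.6282, 0.0327, 0.1711]
eef_rot: [[0.901, 0.434, -0.0], [0.434, -0.901, -0.0], [-0.001, 0.0, -1.0]]
contact_force: [-4.8, 1.6, -20.0]
width: 0.0385
grasp_force: 53.5
```

Emit:
play_rows(increments=[[[0,0,0.0005],0,0.3],[[0,0,0],0,0.3],[[0,0,0],0,0.3],[[0,0,0],0,0.3],[[0,0,0],0,0.3],[[0,0,0],0,0.3],[[0,0,0],0,0.3],[[0,0,-0.0005],0,0.3]])

```text
time_s: 22.52
position: [0.6282, 0.0327, 0.1711]
eef_rot: [[0.901, 0.434, -0.001], [0.434, -0.901, -0.0], [-0.001, 0.0, -1.0]]
contact_force: [-5.7, 3.4, -23.5]
width: 0.0381
grasp_force: 53.4
```

Emit:
play_rows(increments=[[[0,0,0.0008],0,0.3],[[0,0,0],0,0.3],[[0,0,0],0,0.3],[[0,0,0],0,0.3],[[0,0,0],0,0.3],[[0,0,0],0,0.3],[[0,0,0],0,0.3],[[0,0,0],0,0.3]])

```text
time_s: 23.18
position: [0.6284, 0.0328, 0.171]
eef_rot: [[0.901, 0.434, 0.0], [0.434, -0.901, -0.001], [-0.0, 0.001, -1.0]]
contact_force: [-6.0, 1.0, -16.3]
width: 0.0386
grasp_force: 53.9
```

Emit:
play_rows(increments=[[[0,0,-0.0005],0,0.3],[[0,0,0],0,0.3],[[0,0,0],0,0.3],[[0,0,0],0,0.3],[[0,0,0],0,0.3],[[0,0,0],0,0.3],[[0,0,0],0,0.3],[[0,0,0],0,0.3]])

```text
time_s: 23.85
position: [0.6284, 0.0327, 0.1711]
eef_rot: [[0.901, 0.434, -0.0], [0.434, -0.901, -0.001], [-0.0, 0.0, -1.0]]
contact_force: [-6.2, 1.5, -18.1]
width: 0.0384
grasp_force: 53.7
```

Emit:
play_rows(increments=[[[0,0,0.0002],0,0.3],[[0,0,0],0,0.3],[[0,0,0],0,0.3],[[0,0,0],0,0.3],[[0,0,0],0,0.3],[[0,0,0],0,0.3],[[0,0,0],0,0.3],[[0,0,0],0,0.3]])

```text
time_s: 24.52
position: [0.6284, 0.0328, 0.1711]
eef_rot: [[0.901, 0.434, -0.0], [0.434, -0.901, -0.001], [-0.0, 0.0, -1.0]]
contact_force: [-6.3, 2.6, -18.7]
width: 0.0384
grasp_force: 53.7
```

Reading 16–19 N, a touch high. I'll trim it down and hold for more than a second.

Emit:
play_rows(increments=[[[0,0,0.0004],0,0.3],[[0,0,0],0,0.3],[[0,0,0],0,0.3],[[0,0,0],0,0.3],[[0,0,0],0,0.3],[[0,0,0],0,0.3],[[0,0,0],0,0.3],[[0,0,-0.0002],0,0.3]])

```text
time_s: 25.18
position: [0.6284, 0.0328, 0.171]
eef_rot: [[0.901, 0.434, -0.0], [0.434, -0.901, -0.001], [-0.0, 0.001, -1.0]]
contact_force: [-5.7, 1.6, -17.7]
width: 0.0384
grasp_force: 53.8
```

Emit:
play_rows(increments=[[[0,0,0],0,0.3],[[0,0,0],0,0.3],[[0,0,0],0,0.3],[[0,0,0],0,0.3],[[0,0,0],0,0.3],[[0,0,0],0,0.3],[[0,0,0],0,0.3],[[0,0,0],0,0.3]])

```text
time_s: 25.85
position: [0.6284, 0.0328, 0.171]
eef_rot: [[0.901, 0.434, 0.0], [0.434, -0.901, -0.001], [-0.0, 0.001, -1.0]]
contact_force: [-6.3, 2.7, -16.9]
width: 0.0383
grasp_force: 53.8
```

Emit:
play_rows(increments=[[[0,0,0],0,0.3],[[0,0,0],0,0.3],[[0,0,0],0,0.3],[[0,0,0],0,0.3],[[0,0,0],0,0.3],[[0,0,0],0,0.3],[[0,0,0],0,0.3],[[0,0,0],0,0.3]])

```text
time_s: 26.52
position: [0.6284, 0.0328, 0.171]
eef_rot: [[0.901, 0.434, 0.0], [0.434, -0.901, -0.001], [-0.0, 0.001, -1.0]]
contact_force: [-6.7, 1.8, -16.8]
width: 0.0383
grasp_force: 53.8
```

```bash
python3 st.py
```

```text
[ 0.486  0.607 -0.827  1.634  0.487  1.118 -1.592] [0.6284 0.0328 0.171 ] [ -6.7    1.77 -16.79] [1.002 1.726 0.442] yaw 25.71
```

The proof pull held at about 15–17 N with no movement. Now I'll relax the load and let go.

Emit:
play_rows(increments=[[[0,0,0.0005],0,0.3],[[0,0,0.0004],0,0.3],[[0,0,0.0003],0,0.3],[[0,0,0],0,0.3],[[0,0,0],0,0.3],[[0,0,0],0,0.3],[[0,0,0],0,0.3],[[0,0,0],0,0.3]], force=20)

```text
time_s: 27.18
position: [0.6287, 0.033, 0.1709]
eef_rot: [[0.901, 0.434, 0.001], [0.434, -0.901, -0.001], [0.0, 0.001, -1.0]]
contact_force: [-7.0, 1.6, -12.3]
width: 0.0387
grasp_force: 54.2
```

```bash
python3 st.py
```

```text
[ 0.486  0.608 -0.827  1.634  0.488  1.117 -1.593] [0.6287 0.033  0.1709] [ -6.99   1.62 -12.35] [0.919 2.212 0.461] yaw 25.7
```

Emit:
play_rows(increments=[[[0,0,0.0004],0,0.3],[[0,0,0.0004],0,0.3],[[0,0,0],0,0.3],[[0,0,0],0,0.3],[[0,0,0],0,0.3],[[0,0,0],0,0.3],[[0,0,0],0,0.3],[[0,0,0],0,0.3]])

```text
time_s: 27.85
position: [0.6289, 0.0331, 0.1709]
eef_rot: [[0.901, 0.434, 0.002], [0.434, -0.901, -0.001], [0.001, 0.002, -1.0]]
contact_force: [-9.0, 2.2, -7.0]
width: 0.0385
grasp_force: 54.7
```

Emit:
play_rows(increments=[[[0,0,0.0003],0,0.3],[[0,0,0],0,0.5],[[0,0,0],0,0.6],[[0,0,0],0,0.7],[[0,0,0],0,0.8],[[0,0,0],0,0.9],[[0,0,0],0,0.95],[[0,0,0],0,0.95]])

```text
time_s: 28.52
position: [0.629, 0.0327, 0.1681]
eef_rot: [[0.901, 0.434, 0.001], [0.434, -0.901, -0.0], [0.001, 0.001, -1.0]]
contact_force: [0.6, -0.3, -0.0]
width: 0.0811
grasp_force: 0.0
```

Emit:
play_rows(increments=[[[0,0,0],0,0.95],[[0,0,-0.005],0,0.95],[[0,0,-0.015],0,0.95],[[0,0,-0.02],0,0.95],[[0,0,-0.03],0,0.95],[[0,0,-0.03],0,0.95],[[0,0,-0.03],0,0.95],[[0,0,-0.02],0,0.95]])

```text
time_s: 29.18
position: [0.6293, 0.0334, 0.3213]
eef_rot: [[0.901, 0.434, 0.003], [0.434, -0.901, 0.0], [0.003, 0.001, -1.0]]
contact_force: [0.6, -0.0, 0.6]
width: 0.081
grasp_force: 0.0
```

Emit:
play_rows(increments=[[[-0.03,0,0],0,0.95],[[-0.035,0,0],0,0.95],[[-0.035,0,0],0,0.95],[[-0.035,0,0],0,0.95],[[-0.035,0,0],0,0.95],[[-0.035,0,0],0,0.95],[[-0.02,0,0],0,0.95],[[0,0,0],0,0.95]])

```text
time_s: 29.85
position: [0.4223, -0.0672, 0.3176]
eef_rot: [[0.903, 0.43, -0.002], [0.43, -0.903, -0.004], [-0.004, 0.003, -1.0]]
contact_force: [-0.2, 0.3, -0.8]
width: 0.0811
grasp_force: 0.0
```

```bash
python3 - <<'E'
from h import *
b=get_image('top');a=get_image('scene')
f=lambda im,x,y,w,h:cv2.resize(im[y:y+h,x:x+w],(400,400),interpolation=cv2.INTER_CUBIC)
cv2.imwrite('pics/c4.png',np.hstack([f(a,240,100,200,200),f(b,220,120,150,150)])[:,:,::-1])
for q in('funnel','funnel_ear'):print(q,[(np.round(r['point'],4),round(r['confidence'],2)) for r in pinpoint('scene',q)])
E
python3 st.py
```

```text
funnel [(array([0.6322, 0.0335, 0.1324]), 0.57)]
funnel_ear [(array([0.6399, 0.0042, 0.1338]), 0.56)]
[ 1.052 -0.007 -0.946  1.909 -0.006  1.236 -1.013] [ 0.4268 -0.0642  0.3182] [ 0.31 -0.28 -1.16] [ 0.032 -0.005 -0.   ] yaw 25.78
```

View pics/c4.png

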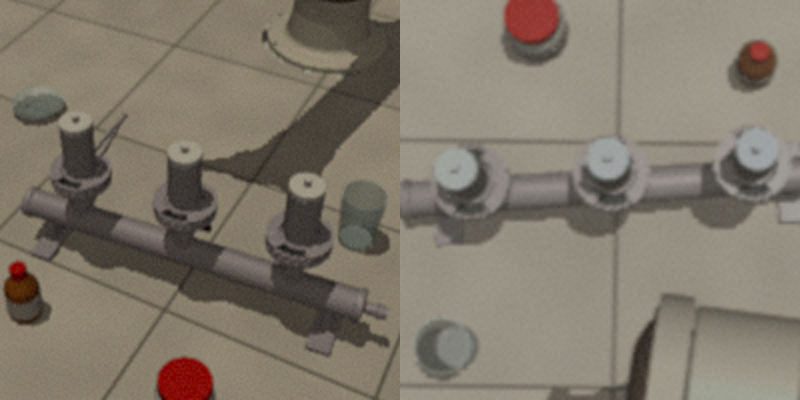

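The funnel sits upright in the middle holder at (185,185), level with its locked neighbours. Its gaps show empty, its ear yaw is about −70 to −75°, and the bystanders haven't moved.

```bash
python3 -c "
from cell import *
print(sign_off())"
```

```text
the job is handed in; nothing more can be done
None
```

The funnel is locked against its stop in the empty holder and held the upward pull: about 15–17 N for the last 1.3 s, after the force crept up to about 26 N (wrist reading) earlier in the pull. I then let go and handed the job in at about 30 s; the bystanders in the last views had not moved.

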